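# Cover the lens tray, then hold the sprung hatch just below its balance point

## Robot

A 7-joint arm with a two-finger parallel gripper is mounted at the origin on the work surface. World frame = base frame: x ahead of the robot, y to its left, z up, the work surface at z = 0. Lengths are in m, angles in rad, forces in N, time in s.
With the tool pointing down it reaches from about 0.425 to 0.925 m from the base axis. Payload 6.8 kg.
Tool frame: the origin (TCP) lies between the finger pads; the fingertips stand 14 mm ahead of it and the grasp point (between the pads) lies 5 mm behind it; z points along the fingers, y is the line along which they close (so a half turn about z gives the same grasp; the last joint's range is limited). The gripper opens to 85 mm and grips with 20 to 120 N. Pads are 22 mm wide; open, the fingers measure 114 mm over their backs; the gripper's body (76 mm by 85 mm) begins 54 mm behind the grasp point. The pads swing forward as they close: fully open they stand 13 mm farther back than shut.
Start: joints at [-1.366, 0.477, 0.022, 1.555, -0.011, 1.109, -0.083], TCP at [0.208, 0.642, 0.245] pointing down, gripper open.
Joint ranges: [-2.96, 2.96], [-0.34, 2.1], [-1.41, 1.46], [0.24, 2.44], [-1.37, 4.51], [0.17, 1.92], [-2.96, 2.96]. Speed limits (rad/s): [2.39, 2.39, 3.14, 3.14, 3.14, 3.14, 3.14].

## Interface

Orientations are given as a rotation vector (axis times angle).
In Python, from bench import r, imaging gives the robot as it stands.
- The arm moves only by the tool apply_moves, never from a script. Its argument "moves" is a list of rows, each a list of 2 entries, a list of its own where there are three numbers: the shift along the tool's x, y, z in cm, then the turn about the tool's z in rad. In form: [[[tx, ty, tz], roll], ...]. A call has 1 to 10 rows; each row is the pose to reach, as a shift and turn from the pose commanded when the call began, along the tool's axes at that moment; what a row does not reach only later rows make up. A row lasts 1/12 s, in which the tool goes at most 41.7 mm and 7.16 degrees, less where a joint would pass 70% of its speed; a pose out of reach is approached as far as the arm can. A call with a gripper value outside its range is refused whole. "claw" is the opening, from 0 (shut) to 1 (fully open), set as the call begins (left out, the last holds). The fingers move at their own pace and stop on an object; "grip_force" is the grip in N (left out, the last holds). Time passes only in rows, so rows that repeat a pose let the fingers close. It gives the time, the measured TCP pose, the force and the opening at its end, in the units of the state.
- r.get_obs(): the state, without advancing time (a new reading comes with each control period).
- imaging.grab_frame(name): name is "scene" or "top"; returns a dict with "frame" (384x512x3 uint8, blue, green, red), "intrinsics" (3x3 intrinsics, pixels), "T" (4x4, takes a point from camera to world coordinates). Camera axes: x right, y up, looking along -z (the intrinsics and any distortion apply to the point x, -y, -z); pixel columns grow to the right and rows downward; lengths in m; the calibration is good to about 2 mm. A picture is of the moment at which its call begins. There is no depth.
- r.hand_in(): hands the job in, once; it reports no verdict.
The state is a dict: "clock": time; "joints": joint angles; "qvel": joint speeds; "tau": joint torques, N m; "tcp_pos": TCP position; "orientation": TCP orientation; "contact_force": force on the tool from outside, world axes, zero at the start; "moment": the same for the moment, N m; "grip_width": finger opening in m.
Only numpy, scipy, OpenCV 4.12 (cv2) and the standard library are available. Lean on these libraries where they do the work, as an engineer would, in place of code of your own. Each camera call takes 0.05 s, during which the arm holds its last target. There are 200 camera calls.

## Task

Slide the cover of the lens tray fully shut, so that nothing can fall onto the lenses, and only then open the enclosure beside it for inspection: raise its sprung hatch by the bar handle a few degrees past its balance point, without ever letting it fly open, then bring it back down and hold it still about ten degrees below that balance point. The program finishes while the gripper is still holding the hatch there; leave the tray covered and the other things on the board where they stand.

Things in the scene. Friction and masses are not known exactly. Their poses are not given: they have to be found in the camera images.
- enclosure: Fixed black open-topped metal box, 240 (x) x 200 (y) x 90 mm tall, an alignment stage inside, closed by the hatch: an aluminium frame with a smoked window, 230 x 200 x 6 mm, 0.85 kg, lying on the rim. Origin: centre of the box's underside, z up. Its x axis points from the handle side (nearer the robot) to the hinge side, within 15 degrees of straight ahead.
- hatch (a joint): Hatch hinge, rad: 0 = shut, grows as the handle end rises, stop at 1.55. Springs at the hinge carry part of the weight: it balances at 0.87 rad (50 degrees), falls shut if let go below that, swings open on its own above. Ten degrees below balance is 0.70 rad. Force at the handle to hold it: about 1.4 N up when just off shut, 0.5 N at 40 degrees, 0 at balance.
- hatch_hinge (a point): Point on the hinge line, middle of the enclosure's width: 110 mm from the enclosure's origin along its x, 90 mm above the board. The hinge line runs along the enclosure's y. The point's axes are the enclosure's.
- hatch_bar (a point): Middle of the hatch's bar handle: round steel bar, 10 mm thick, 100 mm long, parallel to the hinge line, a leg at each end, centre line 30 mm above the hatch's top face. Shut, it lies 200 mm from the hinge point towards the enclosure's -x and 36 mm above it (126 mm above the board). Turns with the hatch; y along the bar. Pinched across from straight above it can turn between the pads.
- tray: Fixed aluminium lens tray, 230 (x) x 120 (y) x 50 mm tall (side rails to 58 mm). Origin: centre of its underside, z up. The half at its own -x side (nearer the robot) is a compartment, 106 x 106 mm, with four lenses; the other half is a solid deck where the cover parks. Stands left or right of the enclosure, its x axis up to 26 degrees from straight ahead.
- cover (a joint): How far the tray's sliding cover stands open, m: 0 = fully shut over the lenses (stop), 0.105 = fully open (stop). It slides along the tray's x axis, opening towards +x. About 1.5 N of sliding friction; stays where it is left.
- cover_grip (a point): Grip point of the cover: a grey flat plate, 114 x 104 x 5 mm, underside 51 mm above the board, with an upright black rib on its middle, 14 mm thick along the tray's x, 50 mm long along its y, top 86 mm above the board. The point is in the rib's middle, 6 mm below its top (80 mm above the board, 24 mm above the plate). Axes as the tray's; moves with the cover.
- mount_mid: Bystander: a mirror mount: black square plate on a short post with a silver foot, 131 mm tall, foot 60 x 36 mm. Origin at the middle of its underside.
- fork: Bystander: a small silver clamping piece, 50 x 30 mm, 20 mm tall with its screw. Origin at the middle of its underside.
- bottle: Bystander: a clear water bottle with blue cap, 62 mm across, 200 mm tall. Origin at the middle of its underside.
- post: Bystander: a short black post holder, 32 mm across, 76 mm tall. Origin at the middle of its underside.
- driver: Bystander: a black-handled screwdriver, 170 mm long, lying on the board. Origin at its middle, underside.

How it is judged:
By the outcome, as a careful person would: the job done as asked, in the order asked, and still so for the second after the job is handed in, while the arm keeps its last pose, push and grip.
It also fails if it takes over 58 s, if anything falls off the work surface, if the arm or the gripper's body presses on something with over 40 N, if the wrist force passes 120 N, or if a joint passes its speed limit or range.

## Working session

There is one attempt and no reset: what is moved stays moved. The work goes in short steps, Python scripts to look and compute and a tool call to move; the robot and the scene stay as the last step left them, time stands still between calls to the robot, and variables do not carry over. Pictures are saved under pics/ and viewed, on a budget of 10 in all, crops included, one or two more only if the job needs it, and the job is handed in when it is done.

Besides the shell and the picture viewer there is one more tool, called after "Request:" as name(argument=value, ...), one argument or row to a line, values as JSON. apply_moves: Moves the arm, as the interface text tells. Its arguments: {"type":"object","properties":{"moves":{"type":"array","items":{"type":"array"}},"claw":{"type":"number"},"grip_force":{"type":"number"}},"required":["moves"]}

```bash
ls; mkdir -p pics; python3 - <<'E'
from bench import r, imaging
import cv2,numpy as np
for n in("scene","top"):
    f=imaging.grab_frame(n); cv2.imwrite(f"pics/{n}0.png",f["frame"]); print(n,f["intrinsics"],np.round(f["T"],3),[k for k in f])
    np.savez(f"{n}.npz",K=f["intrinsics"],T=f["T"])
print(r.get_obs())
E
```

```text
pics
scene [[434.57232466   0.         253.58374447]
 [  0.         434.57232466 192.7487218 ]
 [  0.           0.           1.        ]] [[ 0.751 -0.399  0.526  1.386]
 [ 0.661  0.472 -0.584 -0.926]
 [-0.016  0.786  0.618  1.077]
 [ 0.     0.     0.     1.   ]] ['frame', 'intrinsics', 'T']
top [[432.35864195   0.         261.70928349]
 [  0.         432.35864195 196.23833629]
 [  0.           0.           1.        ]] [[ 0.018  0.984 -0.18   0.294]
 [-1.     0.02   0.007  0.014]
 [ 0.011  0.18   0.984  1.391]
 [ 0.     0.     0.     1.   ]] ['frame', 'intrinsics', 'T']
{'clock': 0.1, 'joints': array([-1.36608325,  0.47773105,  0.02232911,  1.55631796, -0.01154035,
        1.1093031 , -0.08310435]), 'qvel': array([ 0.00033336, -0.00342503,  0.00243608, -0.00300803,  0.00077192,
        0.00044254,  0.0009093 ]), 'tau': array([ 3.67274435e-03, -5.97761142e+01,  1.61301412e+00, -2.81956297e+01,
        1.27311173e-02,  4.93388419e-03,  9.35953267e-06]), 'tcp_pos': array([0.20755802, 0.64177405, 0.24442814]), 'orientation': array([-4.89321132e-01, -3.10306967e+00,  2.54869471e-03]), 'contact_force': array([-0.29154291, -0.14956017, -0.25280548]), 'moment': array([ 0.00203568, -0.00104059, -0.03764941]), 'grip_width': 0.08524596133357525}
```

View pics/top0.png

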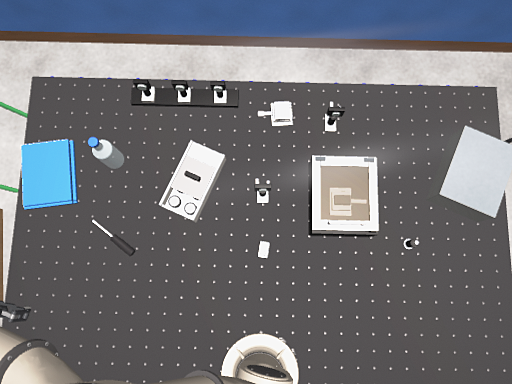

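View pics/scene0.png

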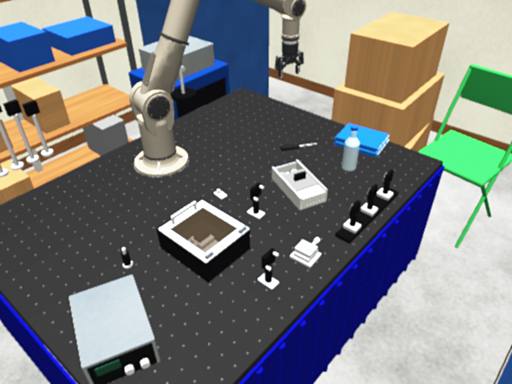

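The top view shows the tray at about (192,180) px with its rib at (193,175), the enclosure at (345,193) with the bar on its near side at about row 225, mount_mid at (262,190), the fork at (264,249) and the driver at (115,238). The scene view agrees with this. I'll enlarge both targets.

```bash
python3 - <<'E'
import cv2,numpy as np
a=cv2.imread("pics/top0.png")
A=cv2.resize(a[132:228,150:230],None,fx=5,fy=5,interpolation=cv2.INTER_CUBIC)
B=cv2.resize(a[148:244,305:385],None,fx=5,fy=5,interpolation=cv2.INTER_CUBIC)
cv2.imwrite("pics/crop1.png",np.hstack([A,B]))
b=cv2.imread("pics/scene0.png")
cv2.imwrite("pics/crop2.png",cv2.resize(b[150:280,150:340],None,fx=4,fy=4,interpolation=cv2.INTER_CUBIC))
E
```

```text
(no output)
```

View pics/crop1.png

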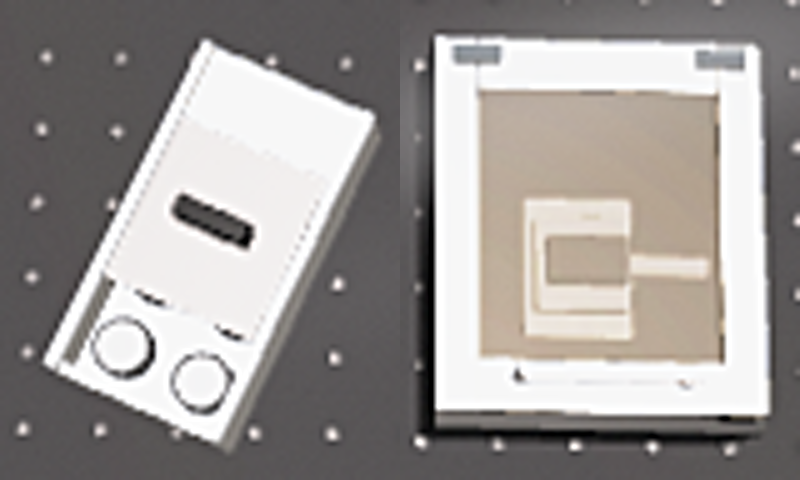

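View pics/crop2.png

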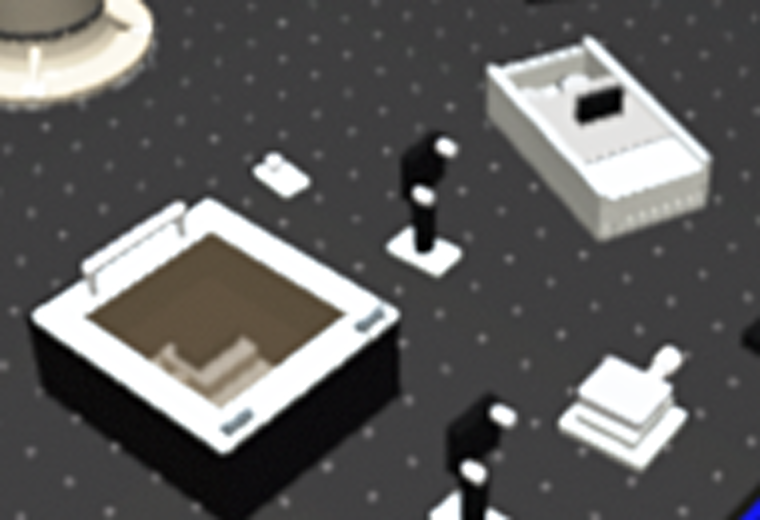

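```bash
cat > h.py <<'E'
import numpy as np
from scipy.optimize import least_squares
C={n:np.load(n+".npz") for n in("scene","top")}
def proj(n,P):
    K,T=C[n]["K"],C[n]["T"]; p=(np.atleast_2d(P)-T[:3,3])@T[:3,:3]
    return np.c_[K[0,2]+K[0,0]*p[:,0]/-p[:,2], K[1,2]-K[1,1]*p[:,1]/-p[:,2]]
def ray(n,uv,z):
    K,T=C[n]["K"],C[n]["T"]; u,v=uv
    d=T[:3,:3]@np.array([(u-K[0,2])/K[0,0],-(v-K[1,2])/K[1,1],-1]); o=T[:3,3]
    return o+d*(z-o[2])/d[2]
def c1(x,y): return (150+(x+.5)/5-.5,132+(y+.5)/5-.5)
def c1b(x,y): return (305+(x-400+.5)/5-.5,148+(y+.5)/5-.5)
def c2(x,y): return (150+(x+.5)/4-.5,150+(y+.5)/4-.5)
def fit(obs,x0):
    def w(p,L):
        c,s=np.cos(p[2]),np.sin(p[2]); return [p[0]+c*L[0]-s*L[1],p[1]+s*L[0]+c*L[1],L[2]]
    f=lambda p: np.concatenate([(proj(n,w(p,L))[0]-uv) for n,uv,L in obs])
    s=least_squares(f,x0); return s.x,f(s.x).reshape(-1,2).round(1)
E
python3 - <<'E'
from h import *
tr=[("top",c1(205,40),(.115,.06,.058)),("top",c1(376,115),(.115,-.06,.058)),("top",c1(45,365),(-.115,.06,.058)),("top",c1(222,443),(-.115,-.06,.058)),
("scene",c2(588,40),(-.115,-.06,.058)),("scene",c2(490,68),(-.115,-.06,.058))]
x,e=fit(tr[:4],[.6,.2,-.4]); print("tray",x,e.tolist())
rib=ray("top",c1(212,221),.086); print("rib",rib)
d=rib[:2]-x[:2]; a=np.array([np.cos(x[2]),np.sin(x[2])]); print("rib local",d@a, d@[-a[1],a[0]])
for L in [(.115,.06),(.115,-.06),(-.115,.06),(-.115,-.06)]:
    q=proj("scene",[*(x[:2]+L[0]*a+L[1]*np.array([-a[1],a[0]])),.058])[0]; print(((q-150)*4).round(0),end=' ')
en=[("top",c1b(435,37),(.11,.1,.096)),("top",c1b(758,47),(.11,-.1,.096)),("top",c1b(770,415),(-.12,-.1,.096)),("top",c1b(435,410),(-.12,.1,.096)),
("scene",c2(31,316),(-.12,-.1,.096)),]
ens=[("scene",c2(208,199),(-.12,.1,.096)),("scene",c2(398,314),(.11,.1,.096)),("scene",c2(225,452),(.11,-.1,.096)),("scene",c2(31,316),(-.12,-.1,.096)),("scene",c2(85,268),(-.09,-.05,.131)),("scene",c2(183,205),(-.09,.05,.131))]
print()
for o in(en[:4],ens,en[:4]+ens):
    x,e=fit(o,[.6,-.25,0]); print("enc",x,e.tolist())
c,s=np.cos(x[2]),np.sin(x[2]); print("hinge",x[0]+.11*c,x[1]+.11*s,"bar",x[0]-.09*c,x[1]-.09*s)
print("mount",ray("top",(262,198),0),ray("top",(262,182),.131),"fork",ray("top",(264,249),0.01))
E
```

```text
tray [ 0.58740953  0.22445381 -0.39626011] [[0.1, 0.2], [-0.1, -0.1], [0.3, 0.0], [-0.3, -0.1]]
rib [0.59220327 0.22109088 0.086     ]
rib local 0.005720265920398231 -0.001252090216982039
[709. 155.] [600. 191.] [586.  36.] [485.  66.] 
enc [ 0.55238786 -0.24821412 -0.00118834] [[0.2, 0.4], [-0.1, -0.2], [-0.4, 0.1], [0.3, -0.3]]
enc [ 0.55228695 -0.25141722  0.0031853 ] [[-0.7, 0.1], [-0.4, -0.4], [-0.8, -0.7], [-0.4, -0.1], [2.2, 0.3], [0.0, 1.3]]
enc [ 0.55205403 -0.24980579  0.0015576 ] [[0.6, 0.6], [0.3, -0.2], [0.3, 0.1], [0.9, -0.1], [-0.4, -0.1], [-0.1, -0.7], [-0.5, -1.1], [-0.0, -0.4], [2.6, -0.0], [0.4, 1.0]]
hinge 0.6620538987448623 -0.24963445664110237 bar 0.4620541413554017 -0.24994597575268634
mount [0.54226934 0.00285927 0.        ] [0.56732616 0.00478165 0.131     ] fork [ 0.37606542 -0.00642344  0.01      ]
```

```bash
cat > go.py <<'E'
import sys,numpy as np
from bench import r
from scipy.spatial.transform import Rotation as R
def rel(P,ydir=None):
    """shift in tool cm, roll, from measured pose to world P; ydir = wanted heading (rad) of tool y"""
    o=r.get_obs(); Q=R.from_rotvec(o["orientation"]).as_matrix()
    t=(np.atleast_2d(P)-o["tcp_pos"])@Q*100
    roll=0
    if ydir is not None:
        d=Q.T@[np.cos(ydir),np.sin(ydir),0]; roll=np.arctan2(-d[0],d[1])
        roll=(roll+np.pi/2)%np.pi-np.pi/2
    return t.round(2).tolist(),round(float(roll),3)
def st():
    o=r.get_obs(); Q=R.from_rotvec(o["orientation"]).as_matrix()
    print("t",round(o["clock"],2),"tcp",o["tcp_pos"].round(4),"F",o["contact_force"].round(1),"w",round(o["grip_width"],4),"y",Q[:,1].round(3),"z",Q[:,2].round(3),"j",o["joints"].round(2))
E
python3 - <<'E'
from go import *
st(); print(rel([[.592,.221,.16],[.592,.221,.079]],-.396))
E
```

```text
t 0.1 tcp [0.2076 0.6418 0.2444] F [-0.3 -0.1 -0.3] w 0.0852 y [ 0.308  0.951 -0.002] z [-0.    -0.002 -1.   ] j [-1.37  0.48  0.02  1.56 -0.01  1.11 -0.08]
([[-49.53, -28.19, 8.49], [-49.53, -28.18, 16.59]], -1.488)
```

Request:
apply_moves(
  moves=[
    [[-4.0,-2.25,0],0.12],
    [[-8.0,-4.5,0],0.24],
    [[-11.5,-6.5,0],0.36],
    [[-15,-8.5,0],0.48],
    [[-18.5,-10.5,0],0.6],
    [[-22,-12.5,0],0.72],
    [[-25.5,-14.5,0],0.84],
    [[-29,-16.5,0],0.96],
    [[-32.5,-18.5,0],1.08],
    [[-36,-20.5,0],1.2],
  ],
  claw=1,
  grip_force=40,
)

```text
clock: 0.93
tcp_pos: [0.488, 0.3345, 0.2452]
orientation: [-2.163, -2.278, 0.0]
contact_force: [2.0, 0.7, -0.1]
grip_width: 0.0853
```

```bash
python3 - <<'E'
from go import *
st(); print(rel([[.592,.221,.16],[.592,.221,.079]],-.396))
E
```

```text
t 0.93 tcp [0.488  0.3345 0.2452] F [ 2.   0.7 -0.1] w 0.0853 y [ 0.999  0.052 -0.   ] z [-0. -0. -1.] j [-1.01  0.35  0.39  1.78 -0.15  1.04 -0.51]
([[-11.87, 9.8, 8.52], [-11.87, 9.8, 16.62]], 0.448)
```

Request:
apply_moves(
  moves=[
    [[-3.0,2.45,1.5],0.11],
    [[-6.0,4.9,3],0.22],
    [[-9,7.35,4.5],0.33],
    [[-11.9,9.8,6],0.45],
    [[-11.9,9.8,7],0.45],
    [[-11.9,9.8,8.5],0.45],
    [[-11.9,9.8,8.5],0.45],
  ],
)

```text
clock: 1.52
tcp_pos: [0.5902, 0.2221, 0.157]
orientation: [-2.612, -1.745, 0.009]
contact_force: [-1.4, 0.4, -0.3]
grip_width: 0.0856
```

```bash
python3 - <<'E'
from go import *
import cv2
from bench import imaging
st(); print(rel([[.592,.221,.079]],-.396))
f=imaging.grab_frame("scene")["frame"]; cv2.imwrite("pics/s1.png",cv2.resize(f[100:230,210:360],None,fx=4,fy=4,interpolation=cv2.INTER_CUBIC))
E
```

```text
t 1.52 tcp [0.5902 0.2221 0.157 ] F [-1.4  0.4 -0.3] w 0.0856 y [ 0.924 -0.383 -0.004] z [-0.005 -0.003 -1.   ] j [-0.8   0.54  0.48  1.77 -0.3   0.92 -0.59]
([[0.0, 0.24, 7.8]], 0.003)
```

View pics/s1.png

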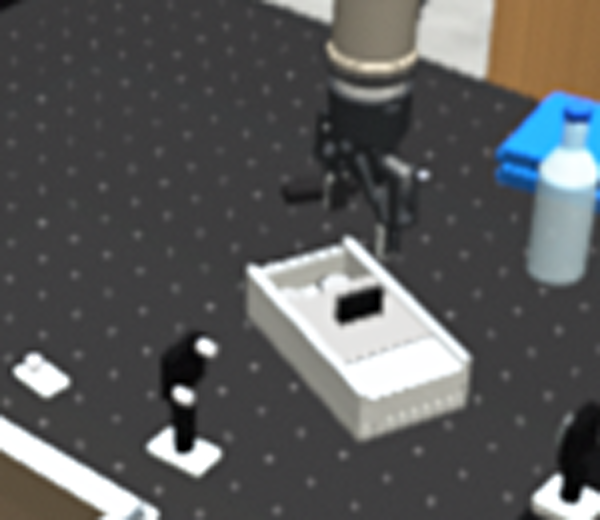

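The gripper is above the tray. Its fingertips, at about (335,205) and (385,245) in the crop, stand either side of and directly above the rib at (360,303). Descending.

Request:
apply_moves(
  moves=[
    [[0,0.2,1.5],0],
    [[0,0.2,3],0],
    [[0,0.2,4.5],0],
    [[0,0.2,6],0],
    [[0,0.2,7],0],
    [[0,0.2,7.7],0],
    [[0,0.2,7.7],0],
    [[0,0.2,7.7],0],
  ],
)

```text
clock: 2.23
tcp_pos: [0.5938, 0.2229, 0.0837]
orientation: [-2.611, -1.747, -0.0]
contact_force: [1.4, -0.0, -0.3]
grip_width: 0.0852
```

Request:
apply_moves(
  moves=[
    [[0,0,0],0],
    [[0,0,0],0],
    [[0,0,0],0],
    [[0,0,0],0],
    [[0,0,0],0],
    [[0,0,0],0],
    [[0,0,0],0],
  ],
  claw=0,
  grip_force=40,
)

```text
clock: 2.82
tcp_pos: [0.5938, 0.2226, 0.0836]
orientation: [-2.612, -1.745, -0.0]
contact_force: [-0.9, -0.6, 4.6]
grip_width: 0.0128
```

```bash
python3 - <<'E'
from go import *
st()
E
```

```text
t 2.82 tcp [0.5938 0.2226 0.0836] F [-0.9 -0.6  4.6] w 0.0128 y [ 0.924 -0.383 -0.   ] z [ 0.  0. -1.] j [-0.76  0.63  0.43  1.8  -0.36  0.78 -0.55]
```

Request:
apply_moves(
  moves=[
    [[0,-0.6,0],0],
    [[0,-1.2,0],0],
    [[0,-1.8,0],0],
    [[0,-2.4,0],0],
    [[0,-3.0,0],0],
    [[0,-3.6,0],0],
    [[0,-4.2,0],0],
    [[0,-4.8,0],0],
    [[0,-5.2,0],0],
    [[0,-5.4,0],0],
  ],
)

```text
clock: 3.65
tcp_pos: [0.5433, 0.2439, 0.0836]
orientation: [-2.611, -1.747, -0.001]
contact_force: [1.5, 1.7, 3.4]
grip_width: 0.0126
```

Request:
apply_moves(
  moves=[
    [[0,-0.15,0],0],
    [[0,-0.3,0],0],
    [[0,-0.4,0],0],
    [[0,-0.5,0],0],
    [[0,-0.5,0],0],
  ],
)

```text
clock: 4.07
tcp_pos: [0.5394, 0.2456, 0.0836]
orientation: [-2.611, -1.746, -0.001]
contact_force: [1.7, 0.8, 6.0]
grip_width: 0.0131
```

```bash
python3 - <<'E'
from go import *
st()
E
```

```text
t 4.07 tcp [0.5394 0.2456 0.0836] F [1.7 0.8 6. ] w 0.0131 y [ 0.924 -0.382  0.   ] z [ 0.001  0.001 -1.   ] j [-0.85  0.58  0.43  1.91 -0.35  0.73 -0.61]
```

Request:
apply_moves(
  moves=[
    [[0,-0.1,0],0],
    [[0,-0.2,0],0],
    [[0,-0.3,0],0],
    [[0,-0.3,0],0],
  ],
)

```text
clock: 4.4
tcp_pos: [0.5367, 0.2467, 0.0836]
orientation: [-2.611, -1.746, -0.001]
contact_force: [1.7, 2.2, 5.3]
grip_width: 0.0131
```

Request:
apply_moves(
  moves=[
    [[0,-0.1,0],0],
    [[0,-0.2,0],0],
    [[0,-0.3,0],0],
    [[0,-0.3,0],0],
  ],
)

```text
clock: 4.73
tcp_pos: [0.5348, 0.2475, 0.0836]
orientation: [2.611, 1.745, 0.004]
contact_force: [4.2, 1.9, 2.7]
grip_width: 0.0133
```

Request:
apply_moves(
  moves=[
    [[0,-0.1,0],0],
    [[0,-0.2,0],0],
    [[0,-0.3,0],0],
    [[0,-0.3,0],0],
  ],
)

```text
clock: 5.07
tcp_pos: [0.5346, 0.2476, 0.0836]
orientation: [2.609, 1.742, 0.01]
contact_force: [12.5, 0.3, -4.3]
grip_width: 0.013
```

```bash
python3 - <<'E'
from go import *
import cv2
from bench import imaging
st()
f=imaging.grab_frame("top")["frame"]; cv2.imwrite("pics/t2.png",cv2.resize(f[132:228,150:230],None,fx=6,fy=6,interpolation=cv2.INTER_CUBIC))
E
```

```text
t 5.07 tcp [0.5346 0.2476 0.0836] F [12.5  0.3 -4.3] w 0.013 y [ 0.924 -0.383  0.007] z [ 0.008 -0.    -1.   ] j [-0.87  0.57  0.43  1.92 -0.35  0.72 -0.63]
```

Request:
apply_moves(
  moves=[
    [[0,0,0],0],
    [[0,0,0],0],
    [[0,0,0],0],
    [[0,0,0],0],
    [[0,0,0],0],
    [[0,0,0],0],
  ],
  claw=1,
)

```text
clock: 5.62
tcp_pos: [0.5304, 0.2485, 0.0831]
orientation: [-2.611, -1.747, 0.001]
contact_force: [0.2, 0.0, -0.1]
grip_width: 0.0836
```

Request:
apply_moves(
  moves=[
    [[0,0,-1.5],0],
    [[0,0,-4],0],
    [[0,0,-7],0],
    [[0,0,-10],0],
    [[0,0,-13],0],
    [[0,0,-16],0],
    [[0,0,-16],0],
  ],
)

```text
clock: 6.2
tcp_pos: [0.5338, 0.2494, 0.2493]
orientation: [-2.612, -1.746, -0.015]
contact_force: [1.1, 0.3, -0.3]
grip_width: 0.0854
```

```bash
python3 - <<'E'
from go import *
st(); print(rel([[.462,-.25,.24],[.462,-.25,.129]],0))
E
```

```text
t 6.2 tcp [0.5338 0.2494 0.2493] F [ 1.1  0.3 -0.3] w 0.0854 y [ 0.924 -0.382  0.005] z [ 0.008  0.005 -1.   ] j [-0.96  0.36  0.54  1.8  -0.21  1.03 -0.73]
([[-48.9, 12.46, 0.61], [-48.99, 12.41, 11.71]], -0.392)
```

Request:
apply_moves(
  moves=[
    [[-4.0,1.0,0],-0.04],
    [[-8.0,2.05,0],-0.08],
    [[-12,3.05,0],-0.12],
    [[-16,4.1,0],-0.16],
    [[-20,5.1,0],-0.2],
    [[-24,6.1,0],-0.24],
    [[-28,7.1,0],-0.28],
    [[-32,8.15,0],-0.32],
    [[-36,9.2,0],-0.36],
    [[-40,10.2,0],-0.39],
  ],
)

```text
clock: 7.03
tcp_pos: [0.4714, -0.1618, 0.2432]
orientation: [-2.221, -2.222, -0.001]
contact_force: [0.6, -0.2, 1.0]
grip_width: 0.085
```

Request:
apply_moves(
  moves=[
    [[-4,1.0,0],0],
    [[-7,1.8,0],0],
    [[-8,2.1,0],0],
    [[-8,2.1,0],0],
    [[-8,2.1,0],0],
  ],
)

```text
clock: 7.45
tcp_pos: [0.4928, -0.2398, 0.2427]
orientation: [-2.224, -2.217, 0.001]
contact_force: [-0.5, 0.2, -0.8]
grip_width: 0.0854
```

```bash
python3 - <<'E'
from go import *
import cv2
from bench import imaging
st(); print(rel([[.462,-.25,.24],[.462,-.25,.128]],0))
f=imaging.grab_frame("top")["frame"]; a=cv2.resize(f[132:228,150:230],None,fx=5,fy=5,interpolation=cv2.INTER_CUBIC)
b=imaging.grab_frame("scene")["frame"]; b=cv2.resize(b[160:280,150:250],None,fx=4,fy=4,interpolation=cv2.INTER_CUBIC)
cv2.imwrite("pics/m3.png",np.hstack([a,b]))
E
```

```text
t 7.45 tcp [ 0.4928 -0.2398  0.2427] F [-0.5  0.2 -0.8] w 0.0854 y [ 1.    -0.003 -0.001] z [-0.001  0.001 -1.   ] j [-0.22  0.32  0.69  1.9  -0.24  1.01  0.58]
([[-1.03, -3.07, 0.27], [-1.04, -3.06, 11.47]], -0.003)
```

View pics/m3.png

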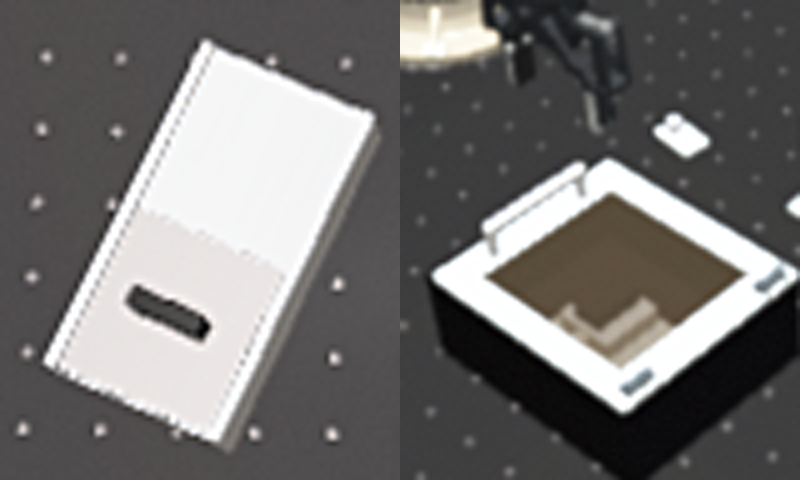

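The left panel shows the cover fully shut: its plate reaches the tray's near end wall and no lens shows. In the right panel the bar runs from (483,228) to (585,168). I'll check the bar's position against my fit.

```bash
python3 - <<'E'
from h import *
for x,y in((483,226),(585,166)): print(ray("scene",(150+(x-400)/4,160+y/4),.128).round(4))
print(ray("top",c1b(518,376),.096).round(4),ray("top",c1b(687,384),.096).round(4))
E
```

```text
[ 0.452  -0.3035  0.128 ]
[ 0.4587 -0.195   0.128 ]
[ 0.4532 -0.1974  0.096 ] [ 0.4504 -0.2995  0.096 ]
```

Request:
apply_moves(
  moves=[
    [[-0.5,-1.5,1],0],
    [[-1.0,-3.2,2],0],
    [[-1.0,-3.2,4],0],
    [[-1.0,-3.2,6],0],
    [[-1.0,-3.2,8],0],
    [[-1.0,-3.2,10],0],
    [[-1.0,-3.2,11.3],0],
    [[-1.0,-3.2,11.3],0],
    [[-1.0,-3.2,11.3],0],
  ],
)

```text
clock: 8.3
tcp_pos: [0.461, -0.2486, 0.1301]
orientation: [-2.22, -2.22, 0.0]
contact_force: [0.7, -0.6, 0.3]
grip_width: 0.0851
```

Request:
apply_moves(
  moves=[
    [[0,0,0],0],
    [[0,0,0],0],
    [[0,0,0],0],
    [[0,0,0],0],
    [[0,0,0],0],
    [[0,0,0],0],
    [[0,0,0],0],
  ],
  claw=0,
  grip_force=30,
)

```text
clock: 8.88
tcp_pos: [0.4512, -0.2501, 0.1294]
orientation: [-2.217, -2.203, 0.012]
contact_force: [-28.4, 3.1, 27.0]
grip_width: 0.0088
```

```bash
python3 - <<'E'
from go import *
st()
E
```

```text
t 8.88 tcp [ 0.4512 -0.2501  0.1294] F [-28.4   3.1  27. ] w 0.0088 y [ 1.    -0.006 -0.017] z [-0.017  0.006 -1.   ] j [-0.11  0.44  0.62  2.06 -0.36  0.77  0.73]
```

Request:
apply_moves(
  moves=[
    [[0,-0.3,0],0],
    [[0,-0.6,0],0],
    [[0,-0.9,0],0],
    [[0,-0.9,0],0],
    [[0,-0.9,0],0],
  ],
)

```text
clock: 9.3
tcp_pos: [0.451, -0.2501, 0.1308]
orientation: [-2.223, -2.217, 0.0]
contact_force: [-3.9, 2.1, 8.1]
grip_width: 0.0086
```

```bash
python3 - <<'E'
from go import *
st(); print(r.get_obs()["moment"].round(2))
E
```

```text
t 9.3 tcp [ 0.451  -0.2501  0.1308] F [-3.9  2.1  8.1] w 0.0086 y [ 1.    -0.003 -0.001] z [-0.001  0.001 -1.   ] j [-0.11  0.43  0.62  2.07 -0.36  0.76  0.73]
[ 0.26  1.11 -0.02]
```

```bash
cat > arc.py <<'E'
import numpy as np
f=lambda t:np.array([20*(1-np.cos(t))+3.6*np.sin(t),-(20*np.sin(t)+3.6*(np.cos(t)-1))])
def arc(a,b,n): return [[[0,*(f(t)-f(a)).round(2).tolist()],0] for t in np.linspace(a,b,n+1)[1:]]
def ang(dx,dz): return np.arctan2(.036+dz,.2-dx)-np.arctan2(.036,.2)
E
python3 -c "
from arc import *
for a,b in ((0,.2),(.2,.4),(.4,.6),(.6,.78),(.78,.94)): print(arc(a,b,10))"
```

```text
[[[0, 0.08, -0.4], 0], [[0, 0.16, -0.8], 0], [[0, 0.25, -1.19], 0], [[0, 0.35, -1.59], 0], [[0, 0.46, -1.98], 0], [[0, 0.57, -2.37], 0], [[0, 0.7, -2.76], 0], [[0, 0.83, -3.14], 0], [[0, 0.97, -3.52], 0], [[0, 1.11, -3.9], 0]]
[[[0, 0.15, -0.38], 0], [[0, 0.32, -0.75], 0], [[0, 0.48, -1.12], 0], [[0, 0.66, -1.49], 0], [[0, 0.84, -1.85], 0], [[0, 1.03, -2.21], 0], [[0, 1.23, -2.56], 0], [[0, 1.44, -2.91], 0], [[0, 1.65, -3.26], 0], [[0, 1.87, -3.6], 0]]
[[[0, 0.23, -0.34], 0], [[0, 0.46, -0.67], 0], [[0, 0.7, -1.0], 0], [[0, 0.94, -1.32], 0], [[0, 1.19, -1.64], 0], [[0, 1.45, -1.96], 0], [[0, 1.72, -2.27], 0], [[0, 1.99, -2.57], 0], [[0, 2.26, -2.87], 0], [[0, 2.55, -3.16], 0]]
[[[0, 0.26, -0.26], 0], [[0, 0.52, -0.51], 0], [[0, 0.79, -0.76], 0], [[0, 1.06, -1.0], 0], [[0, 1.34, -1.24], 0], [[0, 1.62, -1.48], 0], [[0, 1.91, -1.71], 0], [[0, 2.2, -1.93], 0], [[0, 2.49, -2.15], 0], [[0, 2.79, -2.36], 0]]
[[[0, 0.27, -0.18], 0], [[0, 0.54, -0.37], 0], [[0, 0.81, -0.54], 0], [[0, 1.09, -0.71], 0], [[0, 1.37, -0.88], 0], [[0, 1.65, -1.04], 0], [[0, 1.93, -1.2], 0], [[0, 2.22, -1.36], 0], [[0, 2.51, -1.5], 0], [[0, 2.8, -1.65], 0]]
```

Request:
apply_moves(
  moves=[
    [[0,0.08,-0.4],0],
    [[0,0.16,-0.8],0],
    [[0,0.25,-1.19],0],
    [[0,0.35,-1.59],0],
    [[0,0.46,-1.98],0],
    [[0,0.57,-2.37],0],
    [[0,0.7,-2.76],0],
    [[0,0.83,-3.14],0],
    [[0,0.97,-3.52],0],
    [[0,1.11,-3.9],0],
  ],
)

```text
clock: 10.13
tcp_pos: [0.4614, -0.2501, 0.1692]
orientation: [-2.222, -2.216, 0.003]
contact_force: [-7.7, -0.2, 0.1]
grip_width: 0.0086
```

```bash
python3 - <<'E'
from go import *
import cv2
from bench import imaging
b=imaging.grab_frame("scene")["frame"]; cv2.imwrite("pics/s4.png",cv2.resize(b[130:280,130:270],None,fx=4,fy=4,interpolation=cv2.INTER_CUBIC))
st()
E
```

```text
t 10.18 tcp [ 0.4617 -0.2501  0.1698] F [-8.4  0.1  2. ] w 0.0083 y [ 1.    -0.003 -0.003] z [-0.003  0.001 -1.   ] j [-0.15  0.38  0.66  2.02 -0.31  0.85  0.68]
```

View pics/s4.png

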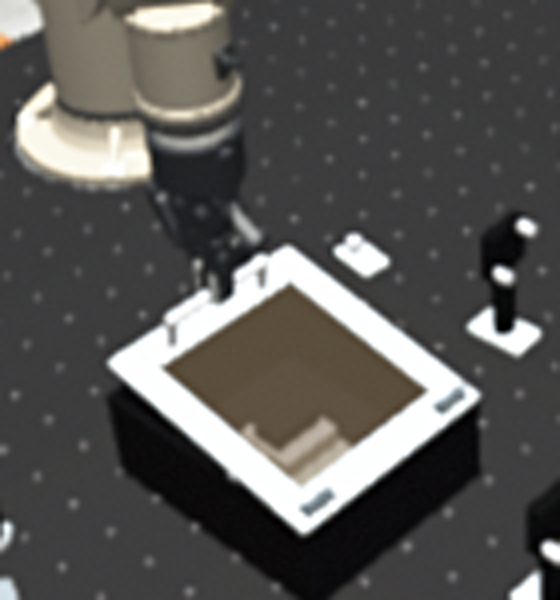

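The hatch is up by about 0.2 rad with the bar pinched mid-length at (225,280). There is an 8 N pull towards -x, so I'll trim the arc by about 2.5 mm as I go on.

Request:
apply_moves(
  moves=[
    [[0,0.07,-0.38],0],
    [[0,0.15,-0.75],0],
    [[0,0.25,-1.12],0],
    [[0,0.4,-1.49],0],
    [[0,0.59,-1.85],0],
    [[0,0.78,-2.21],0],
    [[0,0.98,-2.56],0],
    [[0,1.19,-2.91],0],
    [[0,1.4,-3.26],0],
    [[0,1.62,-3.6],0],
  ],
)

```text
clock: 11.02
tcp_pos: [0.4791, -0.2501, 0.2055]
orientation: [-2.223, -2.218, 0.001]
contact_force: [-4.6, 0.1, 0.9]
grip_width: 0.008
```

Request:
apply_moves(
  moves=[
    [[0,0.23,-0.34],0],
    [[0,0.46,-0.67],0],
    [[0,0.7,-1.0],0],
    [[0,0.94,-1.32],0],
    [[0,1.19,-1.64],0],
    [[0,1.45,-1.96],0],
    [[0,1.72,-2.27],0],
    [[0,1.99,-2.57],0],
    [[0,2.26,-2.87],0],
    [[0,2.55,-3.16],0],
  ],
)

```text
clock: 11.85
tcp_pos: [0.503, -0.2502, 0.2373]
orientation: [-2.222, -2.215, 0.003]
contact_force: [-10.9, 1.3, 7.7]
grip_width: 0.0082
```

```bash
python3 - <<'E'
from go import *
from arc import *
st(); p=r.get_obs()["tcp_pos"]; print(ang(p[0]-.451,p[2]-.1308), np.hypot(.651-p[0],p[2]-.0948))
E
```

```text
t 11.85 tcp [ 0.503  -0.2502  0.2373] F [-10.9   1.3   7.7] w 0.0082 y [ 1.    -0.003 -0.004] z [-0.004  0.002 -1.   ] j [-0.19  0.35  0.69  1.87 -0.26  1.01  0.61]
0.5883448325273216 0.20544715518986434
```

Request:
apply_moves(
  moves=[
    [[0,0.15,-0.3],0],
    [[0,0.3,-0.6],0],
    [[0,0.55,-0.9],0],
    [[0,0.84,-1.15],0],
    [[0,1.12,-1.39],0],
    [[0,1.4,-1.63],0],
    [[0,1.69,-1.86],0],
    [[0,1.98,-2.08],0],
    [[0,2.27,-2.3],0],
    [[0,2.57,-2.51],0],
  ],
)

```text
clock: 12.68
tcp_pos: [0.5302, -0.2503, 0.2625]
orientation: [-2.223, -2.218, 0.001]
contact_force: [-6.7, 1.9, 6.6]
grip_width: 0.0084
```

```bash
python3 - <<'E'
from go import *
from arc import *
import cv2
from bench import imaging
st(); p=r.get_obs()["tcp_pos"]; print(ang(p[0]-.451,p[2]-.1308), np.hypot(.651-p[0],p[2]-.0948))
b=imaging.grab_frame("scene")["frame"]; cv2.imwrite("pics/s5.png",cv2.resize(b[110:260,130:270],None,fx=4,fy=4,interpolation=cv2.INTER_CUBIC))
E
```

```text
t 12.68 tcp [ 0.5302 -0.2503  0.2625] F [-6.7  1.9  6.6] w 0.0084 y [ 1.    -0.002 -0.001] z [-0.001  0.001 -1.   ] j [-0.2   0.37  0.69  1.79 -0.26  1.08  0.59]
0.768419359325041 0.20666934977011975
```

View pics/s5.png

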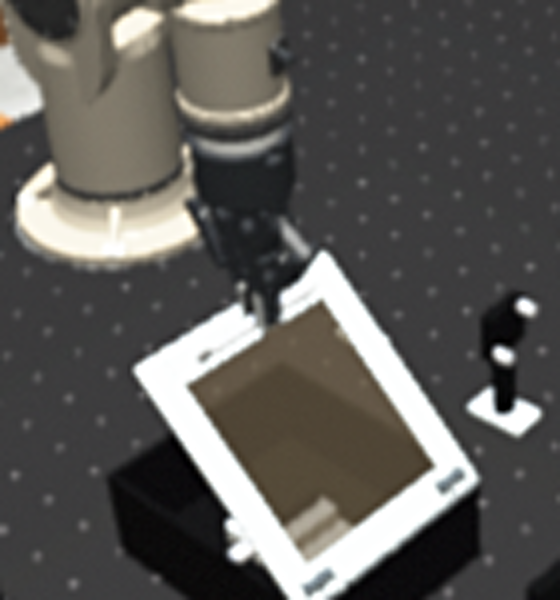

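The hatch is raised to about 44°, with the bar still pinched mid-length at (265,310). I'll refine the hinge centre from the measured arc and the angle from the hatch corners in the image.

```bash
python3 - <<'E'
from h import *
P=np.array([(.451,.1308),(.4617,.1698),(.4791,.2055),(.503,.2373),(.5302,.2625)])
s=least_squares(lambda c:np.hypot(P[:,0]-c[0],P[:,1]-c[1])-.2032,[.651,.095]); c=s.x; print("centre",c,s.fun)
print("ang",np.arctan2(P[:,1]-c[1],c[0]-P[:,0])-np.arctan2(.036,.2))
# image: free-end corners of hatch top (local -.22 from hinge, +6mm), y +-.1
obs=[((323,252),(.1)),((135,370),(-.1))]
def f(p):
    t,hx=p; x=hx-.22*np.cos(t)+.006*np.sin(t); z=.09+.22*np.sin(t)+.006*np.cos(t)
    return np.concatenate([proj("scene",[x,-.25+y,z])[0]-(130+u[0]/4,110+u[1]/4) for u,y in obs])
q=least_squares(f,[.75,.652]); print(q.x,q.fun)
E
```

```text
centre [0.65213827 0.09952217] [ 0.00035566 -0.00020811 -0.00028735 -0.00016071  0.00034536]
ang [-0.02382439  0.17543533  0.37143298  0.5677309   0.75036213]
[0.73320392 0.65666257] [ 0.12920775  0.0869901  -0.1300816  -0.07179573]
```

Request:
apply_moves(
  moves=[
    [[0,0.29,-0.24],0],
    [[0,0.59,-0.48],0],
    [[0,0.88,-0.71],0],
    [[0,1.19,-0.94],0],
    [[0,1.49,-1.16],0],
    [[0,1.8,-1.37],0],
    [[0,2.12,-1.57],0],
    [[0,2.43,-1.77],0],
    [[0,2.75,-1.97],0],
    [[0,3.08,-2.15],0],
  ],
  grip_force=40,
)

```text
clock: 13.57
tcp_pos: [0.5621, -0.2502, 0.2829]
orientation: [2.223, 2.219, -0.0]
contact_force: [3.9, -2.5, -10.7]
grip_width: 0.0076
```

Request:
apply_moves(
  moves=[
    [[0,0,0],0],
    [[0,0,0],0],
    [[0,0,0],0],
  ],
)

```text
clock: 13.82
tcp_pos: [0.5618, -0.2502, 0.2828]
orientation: [2.223, 2.219, -0.001]
contact_force: [4.5, -3.4, -10.5]
grip_width: 0.0083
```

```bash
python3 - <<'E'
from go import *
import cv2
from bench import imaging
st(); p=r.get_obs()["tcp_pos"]; print(np.arctan2(p[2]-.0995,.6521-p[0])-.178, np.hypot(.6521-p[0],p[2]-.0995))
b=imaging.grab_frame("scene")["frame"]; cv2.imwrite("pics/s6.png",cv2.resize(b[110:260,130:270],None,fx=4,fy=4,interpolation=cv2.INTER_CUBIC))
E
```

```text
t 13.82 tcp [ 0.5618 -0.2502  0.2828] F [  4.5  -3.4 -10.5] w 0.0083 y [ 1.    -0.002 -0.   ] z [-0. -0. -1.] j [-0.19  0.4   0.69  1.7  -0.28  1.14  0.57]
0.9350059025425916 0.20433079524439127
```

View pics/s6.png

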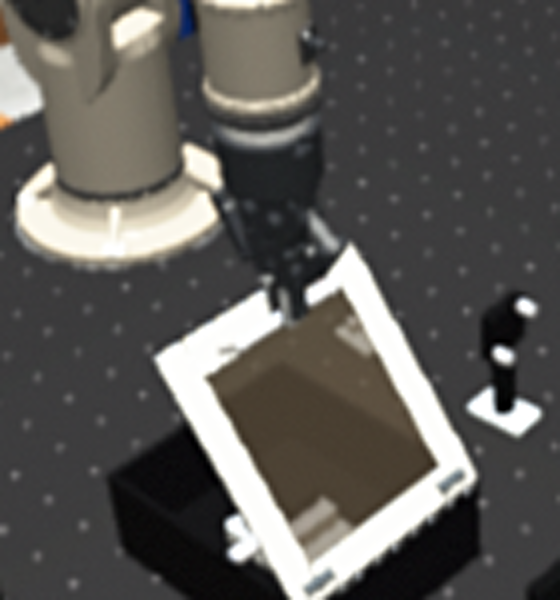

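```bash
python3 - <<'E'
from h import *
for n,o in (("prev",[((323,252),.1),((135,370),-.1)]),("now",[((350,245),.1),((155,358),-.1)])):
  def f(t,hx,hy=-.25):
    x=hx-.22*np.cos(t)+.006*np.sin(t); z=.09+.22*np.sin(t)+.006*np.cos(t)
    return np.concatenate([proj("scene",[x,hy+y,z])[0]-(130+(u[0]+.5)/4-.5,110+(u[1]+.5)/4-.5) for u,y in o])
  q=least_squares(lambda p:f(p[0],.652),[.8]); print(n,q.x,q.fun.round(1))
  q=least_squares(lambda p:f(p[0],p[1],p[2]),[.8,.65,-.25]); print(n,q.x,q.fun.round(1))
E
```

```text
prev [0.74386047] [-0.2 -0.3 -0.5 -0.5]
prev [ 0.72535909  0.65412895 -0.24844198] [ 0.1  0.1 -0.1 -0.1]
now [0.9347738] [-0.7 -1.7  0.1 -0.2]
now [ 0.90109689  0.65750141 -0.24908084] [-0.5 -0.8  0.4  0.7]
```

Request:
apply_moves(
  moves=[
    [[0,0.14,0.03],0],
    [[0,0.28,0.06],0],
    [[0,0.42,0.08],0],
    [[0,0.56,0.1],0],
    [[0,0.56,0.1],0],
    [[0,0.56,0.1],0],
  ],
)

```text
clock: 14.37
tcp_pos: [0.5673, -0.2503, 0.2848]
orientation: [2.224, 2.219, 0.003]
contact_force: [-3.9, 1.7, 9.3]
grip_width: 0.0078
```

```bash
python3 - <<'E'
from go import *
st(); p=r.get_obs()["tcp_pos"]
a=lambda p:np.arctan2(p[1]-.099,.6521-p[0])-.178
print(a(p[[0,2]]), np.hypot(.6521-p[0],p[2]-.099))
P=np.array([(.4617,.1698),(.4791,.2055),(.503,.2373),(.5302,.2625),(.5618,.2828),p[[0,2]]])
from scipy.optimize import least_squares
s=least_squares(lambda c:np.hypot(P[:,0]-c[0],P[:,1]-c[1])-.2032,[.651,.095]); c=s.x; print(c,s.fun.round(4))
A=np.arctan2(P[:,1]-c[1],c[0]-P[:,0])-.178; print(A)
r0=np.hypot(c[0]-p[0],p[2]-c[1])
for t in np.linspace(A[-1],.70,16)[1:]: print(round(100*(c[0]-r0*np.cos(t+.178)-p[0]),2),round(-100*(c[1]+r0*np.sin(t+.178)-p[2]),2))
E
```

```text
t 14.37 tcp [ 0.5673 -0.2503  0.2848] F [-3.9  1.7  9.3] w 0.0078 y [ 1.    -0.002  0.001] z [ 0.001  0.001 -1.   ] j [-0.19  0.41  0.68  1.68 -0.28  1.15  0.57]
0.9643962974420401 0.20423844469100771
[0.65310219 0.10078397] [ 0.0003 -0.0001 -0.0003 -0.0001  0.0004 -0.0002]
[0.16807001 0.36374837 0.56003204 0.74293371 0.92785661 0.95625634]
-0.31 0.15
-0.62 0.3
-0.93 0.46
-1.24 0.63
-1.54 0.8
-1.84 0.97
-2.13 1.16
-2.43 1.34
-2.72 1.53
-3.0 1.73
-3.29 1.93
-3.57 2.13
-3.84 2.34
-4.11 2.56
-4.38 2.78
```

Request:
apply_moves(
  moves=[
    [[0,-0.31,0.05],0],
    [[0,-0.64,0.15],0],
    [[0,-0.97,0.31],0],
    [[0,-1.28,0.48],0],
    [[0,-1.58,0.65],0],
    [[0,-1.88,0.82],0],
    [[0,-2.17,1.01],0],
    [[0,-2.47,1.19],0],
    [[0,-2.76,1.38],0],
    [[0,-3.04,1.58],0],
  ],
)

```text
clock: 15.2
tcp_pos: [0.5362, -0.2503, 0.2669]
orientation: [-2.224, -2.219, -0.001]
contact_force: [-2.8, 1.5, 6.0]
grip_width: 0.0077
```

Request:
apply_moves(
  moves=[
    [[0,-0.29,0.2],0],
    [[0,-0.57,0.4],0],
    [[0,-0.84,0.61],0],
    [[0,-1.11,0.83],0],
    [[0,-1.33,1.02],0],
    [[0,-1.33,1.02],0],
    [[0,-1.33,1.02],0],
    [[0,-1.33,1.02],0],
  ],
)

```text
clock: 15.87
tcp_pos: [0.5229, -0.2502, 0.2564]
orientation: [-2.223, -2.218, 0.001]
contact_force: [-3.8, 0.8, 5.8]
grip_width: 0.0079
```

```bash
python3 - <<'E'
from go import *
import cv2
from bench import imaging
st(); p=r.get_obs()["tcp_pos"]; print(np.arctan2(p[2]-.1008,.6531-p[0])-.178, np.hypot(.6531-p[0],p[2]-.1008))
b=imaging.grab_frame("scene")["frame"][110:260,130:270]; t=imaging.grab_frame("top")["frame"][130:240,145:285]
k=dict(fx=4,fy=4,interpolation=cv2.INTER_CUBIC); A=cv2.resize(b,None,**k); B=cv2.resize(t,(233,183))
A[410:593,320:553]=B; cv2.imwrite("pics/s7.png",A)
E
```

```text
t 15.87 tcp [ 0.5229 -0.2502  0.2564] F [-3.8  0.8  5.8] w 0.0079 y [ 1.    -0.002 -0.001] z [-0.001  0.    -1.   ] j [-0.2   0.36  0.69  1.81 -0.26  1.06  0.59]
0.696096288849255 0.20290750135827812
```

View pics/s7.png

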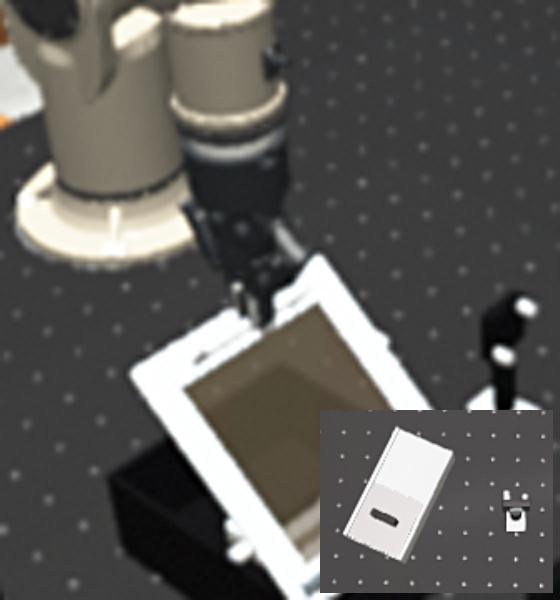

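The hatch is held at about 0.70 rad: its corners are at (318,255) and (131,374), and the bar is pinched at (262,310). The inset shows the tray still covered and mount_mid standing. A short still check, then I'll hand in.

Request:
apply_moves(
  moves=[
    [[0,0,0],0],
    [[0,0,0],0],
    [[0,0,0],0],
    [[0,0,0],0],
    [[0,0,0],0],
    [[0,0,0],0],
  ],
)

```text
clock: 16.47
tcp_pos: [0.523, -0.2502, 0.2565]
orientation: [-2.223, -2.218, 0.001]
contact_force: [-4.9, 1.2, 4.7]
grip_width: 0.0077
```

```bash
python3 - <<'E'
from h import *
o=[((318,255),.1),((131,374),-.1)]
def f(t,hx,hy=-.25):
    x=hx-.22*np.cos(t)+.006*np.sin(t); z=.09+.22*np.sin(t)+.006*np.cos(t)
    return np.concatenate([proj("scene",[x,hy+y,z])[0]-(130+(u[0]+.5)/4-.5,110+(u[1]+.5)/4-.5) for u,y in o])
a=least_squares(lambda p:f(p[0],.652),[.8]).x[0]; print("image angle",a)
from go import *
st()
if .64<a<.76: print(r.hand_in())
E
```

```text
image angle 0.7002225749722869
t 16.47 tcp [ 0.523  -0.2502  0.2565] F [-4.9  1.2  4.7] w 0.0077 y [ 1.    -0.002 -0.001] z [-0.001  0.    -1.   ] j [-0.2   0.36  0.69  1.81 -0.26  1.06  0.59]
the job is handed in; nothing more can be done
None
```

The job is done and handed in at 16.5 s. The tray cover is fully shut, and the gripper is holding the hatch still about ten degrees below its balance point.

- **Cover:** I slid it about 64 mm to its stop, where the push rose to about 12 N. Pictures after release and at the end show the lenses covered.
- **Hatch:** I raised it by the bar to about 0.96 rad, roughly 5° past balance, and held it firmly throughout. I then lowered it to 0.70 rad, where the arm's arc reads 0.696 and the image 0.700. The TCP moved only 0.1 mm over the last half second.

**Checks that disagreed:**
- **Bar position:** my first estimate was 10 mm off, because I had assumed the wrong overhang for the hatch. Closing the gripper briefly pulled about 39 N at the wrist (28 N sideways, 27 N up) before I corrected it.
- **Bar in the pads:** the measured arc suggests the bar shifted about 4–5 mm towards the fingertips early in the lift. The grip held after that.
- **Peak angle:** I have no image at the peak itself. In a picture taken just before it, one image fit gave 0.90 rad and the arm's arc about 0.93 rad. After it I raised the hatch by about 0.03 rad more, so the peak was past balance by either reading.
- **Other objects:** the mirror mount still stands in the last picture. I did not check the fork, bottle, post and driver again at the end; no move was planned near them.

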